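Unlock a delivered bench shaker: knock out the jammed transit spacers and set its display

ROBOT

A 6-joint arm with a two-finger parallel gripper is mounted at the origin on a cart in front of the work surface, level with it; the furniture and walls round the work are solid. World frame = base frame: x ahead of the robot, y to its left, z up, the work surface at z = 0. Lengths are in m, angles in rad, forces in N, time in s.
With the tool pointing down it reaches from about 0.35 to 0.775 m from the base axis. Payload 5.5 kg.
Tool frame: the origin (TCP) lies where the fingers leave the gripper's body, on its centre line; the fingertips stand 73 mm ahead of it and the grasp point (between the pads) lies 54 mm ahead of it; z points along the fingers, y is the direction in which the jaws open and shut (so a half turn about z gives the same grasp; the last joint's range is limited). The gripper opens to 85 mm and grips with 20 to 120 N. Pads are 22 mm wide; open, the fingers measure 114 mm over their backs; the gripper's body (76 mm by 85 mm) begins 54 mm behind the grasp point. The pads swing forward as they close: fully open they stand 13 mm farther back than shut.
Start: joints at [-0.14, 0.313, 0.046, 1.304, 0, 1.431], TCP at [0.575, -0, 0.304] pointing down, gripper open.
Joint ranges: [-2.76, 2.76], [-0.86, 1.69], [-1.03, 1.26], [-2.2, 2.34], [-1.47, 1.5], [-3.14, 3.14]. Speed limits (rad/s): [2.57, 2.57, 3.14, 3.14, 3.14, 3.14].

INTERFACE

Orientations are given as a unit quaternion [w, x, y, z].
In Python, from workcell import env, read_camera, job, cut_out gives the robot as it stands.
- The arm moves only by the tool servo_tool, never from a script. Its argument "deltas" is a list of rows, each an object of numbers: "dx", "dy", "dz": the shift along the world's x, y, z in mm; "rx", "ry", "rz": the turn, a rotation vector about the world's x, y, z in rad; "fingers": the closure, from -1 (fully open) to 1 (shut). A call has 1 to 8 rows; each row shifts and turns the commanded pose from where the row before left it; what a row does not reach is not made up. A row lasts 1/10 s, in which the tool goes at most 50 mm and 8.59 degrees, less where a joint would pass 70% of its speed; a pose out of reach is approached as far as the arm can. A call is refused whole if a number of a shift passes 50 or a number of a turn 0.15, either way. A call with a gripper value outside its range is refused whole. The fingers move at their own pace and stop on an object; "newtons" is the grip in N (left out, the last holds). Time passes only in rows, so rows that do not move let the fingers close. It gives the time, the measured TCP pose, the force and the opening at its end, in the units of the state.
- env.get_state(): the state, without advancing time (a new reading comes with each control period).
- read_camera(name): name is "scene" or "side" or "wrist"; returns a dict with "img" (480x640x3 uint8, red, green, blue), "intrinsics" (3x3 intrinsics, pixels), "k1" (the pictures are not rectified: a ray, as slopes to the right and down, at radius r is drawn at 1 + k1 r^2 times it, then the intrinsics apply), "extrinsics" (4x4, takes a point from camera to world coordinates); the wrist camera has in their place "hand_eye" (4x4, takes a point from camera to tool coordinates, whose origin is the TCP and whose axes are the flange's). Camera axes: x right, y down, z forward; pixel columns grow to the right and rows downward; lengths in m; the calibration is good to about 2 mm. A picture is of the moment at which its call begins: read the wrist's pose just before it. There is no depth.
- job.hand_in(): hands the job in, once; it reports no verdict.
Trained networks look in the newest picture that a camera, given by its name, has taken for a name from the list of things; names that differ only in an ending like _2 or _b are one class to them, and where a whole thing is asked for, a point or a joint stands for the part that bears it (a point fixed in the world has none). Each returns a list of dicts, best first, with "confidence" (0 to 1); they miss things now and then, are a little off and sometimes report something else, mostly with a low value. They report only what shows in the picture. A call takes as long as a camera call. They do not tell look-alikes from the thing itself.
- cut_out(target, camera): "region" (480x640 bool, what is visible of it) and "extent" ([left, top, right, bottom] in pixels, round what is visible of it).
The state is a dict: "clock": time; "joint_pos": joint angles; "qvel": joint speeds; "tau": joint torques, N m; "tcp_pos": TCP position; "orientation": TCP orientation; "wrist_force": force on the tool from outside, world axes, zero at the start; "ft_torque": the same for the moment, N m; "finger_gap": finger opening in m.
Only numpy, scipy, OpenCV 4.12 (cv2) and the standard library are available. Lean on these libraries where they do the work, as an engineer would, in place of code of your own. Each camera call takes 0.05 s, during which the arm holds its last target. There are 200 camera calls.

TASK

The bench shaker still has its grey transit spacers jammed under the retaining lips: take the wooden tapping block and with it knock every spacer backwards, towards the shaker's console, until its foot is out from under the lips, never touching a spacer with the fingers or arm while it is still jammed. Lift the freed spacers out and stand them upright in the white tray, and put the block back down on the bare worktop. Raise the shaker's stiff folded-down display by its loop handle and leave it at 60 degrees from lying flat, without knocking over or shifting the jar, beaker and dropper bottle that stand nearby.

Things in the scene. Friction and masses are not known exactly. Their poses are not given: they have to be found in the camera images.
- shaker: Bench shaker, fixed, 312 x 290 mm in plan. Origin on the worktop under the middle bay; x points to its back, y along the row of bays, z up. Flat bed, top 20 mm above the worktop, x = -81 to 86 mm; behind it the console, 230 mm wide, 52 mm high, x = 86 to 231 mm, its front face the back stop of the bays. Three bays at y = -95, 0, +95 mm, open in front and above, no side walls behind the lips.
- lips (a point): Middle bay's lips: point on the shaker at x = -24, y = 0 mm, 40 mm above the worktop (the lips' top). Every bay has metal lips over both its sides at the shaker's x = -34 to -14 mm, with a gap 46 mm wide between them and their undersides 14 mm above the bed; under them a fixed face and a sprung jaw squeeze the spacer's foot from both sides.
- display_hinge (a point): Middle of the display's hinge line (parallel to the shaker's y), on the shaker at x = 222 mm, 96 mm above the worktop.
- display_bar (a point): Middle of the display's loop handle bar: round steel, 12 mm thick, parallel to the hinge and 125 mm from it, 110 mm long with legs at its two ends; 39 mm of open space between bar and display edge. Lying flat it is 96 mm above the worktop, 44 mm above the console; it can be pinched from above and turns between the pads as the display rises.
- display (a joint): Angle of the display, rad: 0 = lying flat over the console (screen down, starts at 0 to 0.2), grows as the handle is raised, stop at 2.0; 60 degrees = 1.047. Display 80 x 180 x 12 mm; a stiff friction hinge holds it where it is left; about 4 to 9 N at the handle moves it.
- block: Wooden tapping block, loose, about 0.12 kg, 70 x 30 x 50 mm (x, y, z). Origin: centre of its underside. It stands on the worktop to the left of the shaker, 50 mm high.
- block_middle (a point): Centre of the wooden block, 25 mm above its underside.
- tray: White open tray, fixed, outside 140 x 280 x 24 mm (x, y, z), walls and floor 5 mm. Origin: centre of its underside; its y axis is the long way. It holds three spacers side by side along y.
- spacer0: Grey transit spacer (2 or 3, alike; else the bay is empty): bar 80 x 40 x 45 mm, about 0.2 kg, cross foot 64 mm wide (y), 12 mm high at x = -32 to -14. Origin: centre of underside; x to the shaker's back. Jammed at shaker x = 0, foot under the lips, front end 6 mm proud of them. Moves at 9 to 18 N; 20 mm back its foot is clear of the lips and it is loose; the stop is 46 mm back.
- spacer1: Grey transit spacer (2 or 3, alike; else the bay is empty): bar 80 x 40 x 45 mm, about 0.2 kg, cross foot 64 mm wide (y), 12 mm high at x = -32 to -14. Origin: centre of underside; x to the shaker's back. Jammed at shaker x = 0, foot under the lips, front end 6 mm proud of them. Moves at 9 to 18 N; 20 mm back its foot is clear of the lips and it is loose; the stop is 46 mm back.
- spacer2: Grey transit spacer (2 or 3, alike; else the bay is empty): bar 80 x 40 x 45 mm, about 0.2 kg, cross foot 64 mm wide (y), 12 mm high at x = -32 to -14. Origin: centre of underside; x to the shaker's back. Jammed at shaker x = 0, foot under the lips, front end 6 mm proud of them. Moves at 9 to 18 N; 20 mm back its foot is clear of the lips and it is loose; the stop is 46 mm back.
- beaker: Bystander: clear beaker, 55 mm wide, 67 mm high; origin under its centre.
- dropper: Bystander: brown dropper bottle, 32 mm wide, 96 mm high; origin under its centre.
- sample_jar: Bystander: specimen jar with blue lid, 53 mm wide, 65 mm high; origin under its centre.
Not all that is in view belongs to the job. What is shaped like the spacer1 but green or yellow is not meant.

How it is judged:
By the outcome, as a careful person would: the job done as asked, in the order asked, and still so for the second after the job is handed in, with the robot touching nothing.
Of spacer0, spacer1, spacer2 only 2 to 3 are there at a start; the rules pass over those that are not, and their reading is None.
At some moment in a run one of block may be knocked a few centimetres aside while the robot is not near it.
Once in a run the grip may slacken for a moment while it holds something.
It also fails if it takes over 208 s, if anything falls off the work surface, if the arm or the gripper's body presses on something with over 40 N, if the wrist force passes 120 N, or if a joint passes its speed limit or range.

## Working session

There is one attempt and no reset: what is moved stays moved. The work goes in short steps, Python scripts to look and compute and a tool call to move; the robot and the scene stay as the last step left them, time stands still between calls to the robot, and variables do not carry over. Pictures are saved under pics/ and viewed, about 12 in all and at most 16, crops included, and the job is handed in when it is done.

Besides the shell and the picture viewer there is one more tool, called after "Emit:" as a command line: name --argument value ..., lists and objects as JSON in quotes. servo_tool: Moves the arm, as the interface text tells. Its arguments: {"type":"object","properties":{"deltas":{"type":"array"},"newtons":{"type":"number"}},"required":["deltas"]}

```bash
ls; mkdir -p pics
python3 - <<'E'
from workcell import env, read_camera, job, cut_out
import cv2,numpy as np
for c in ["scene","side","wrist"]:
    r=read_camera(c); cv2.imwrite(f"pics/{c}0.png",r["img"][:,:,::-1])
    print(c,r["intrinsics"].tolist(),r["k1"],np.round(r.get("extrinsics",r.get("hand_eye")),4).tolist())
    if c!="wrist":
        for t in ["shaker","block","tray","spacer0","beaker","dropper","sample_jar","display_bar"]:
            print(t,[(round(d["confidence"],2),[int(v) for v in d["extent"]]) for d in cut_out(t,c)])
print(env.get_state())
E
```

```text
pics
scene [[526.0941946934747, 0.0, 317.6967317278991], [0.0, 526.0941946934747, 234.42154043549587], [0.0, 0.0, 1.0]] -0.03467168608576252 [[-0.8037, -0.401, 0.4397, -0.0978], [-0.595, 0.5294, -0.6047, 1.0361], [0.0097, -0.7476, -0.6641, 1.072], [0.0, 0.0, 0.0, 1.0]]
shaker [(0.56, [242, 191, 380, 306]), (0.21, [377, 182, 459, 246])]
block [(0.57, [259, 306, 283, 336])]
tray [(0.59, [378, 180, 456, 246])]
spacer0 [(0.82, [288, 257, 318, 289]), (0.81, [269, 357, 303, 403]), (0.75, [312, 242, 343, 271])]
beaker [(0.92, [206, 297, 233, 326])]
dropper [(0.53, [230, 261, 243, 291]), (0.41, [208, 294, 228, 326])]
sample_jar [(0.72, [342, 185, 359, 210])]
display_bar [(0.61, [253, 191, 317, 231])]
side [[542.2936273952413, 0.0, 317.97092155125495], [0.0, 542.2936273952413, 230.63185721056212], [0.0, 0.0, 1.0]] -0.061667400462889606 [[-0.999, -0.0299, 0.0326, 0.503], [-0.0442, 0.685, -0.7272, 1.1674], [-0.0006, -0.7279, -0.6857, 1.0465], [0.0, 0.0, 0.0, 1.0]]
shaker [(0.78, [235, 194, 368, 298]), (0.44, [294, 165, 311, 194])]
block [(0.97, [323, 317, 356, 347])]
tray [(0.58, [345, 146, 392
[... 523 characters left out ...]
 'joint_pos': array([-1.39600616e-01,  3.13155711e-01,  4.61132126e-02,  1.30358206e+00,
       -1.98192539e-05,  1.43122190e+00]), 'qvel': array([-1.17723152e-03,  4.88433959e-04, -8.70877184e-04, -1.75170205e-03,
        4.46156490e-05, -5.82461504e-04]), 'tau': array([ 4.12802674e-04, -4.80460382e+01,  2.98819810e+01,  7.11661232e-05,
       -1.14005397e-04, -3.83050656e-05]), 'tcp_pos': array([ 5.75042149e-01, -2.04604815e-05,  3.03953816e-01]), 'orientation': array([7.45534404e-05, 7.07116037e-01, 7.07097520e-01, 4.37760242e-05]), 'wrist_force': array([ 0.44981293, -0.11824202, -0.20178593]), 'ft_torque': array([ 0.00362704, -0.01935087,  0.01236494]), 'finger_gap': 0.08519039631986976}
```

Run:
```python
import cv2
a=cv2.imread("pics/scene0.png")[150:430,180:480]; cv2.imwrite("pics/sc1.png",cv2.resize(a,None,fx=2.14,fy=2.14,interpolation=2))
a=cv2.imread("pics/side0.png")[130:410,190:460]; cv2.imwrite("pics/sd1.png",cv2.resize(a,None,fx=2.14,fy=2.14,interpolation=2))
```

```text
(no output)
```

View pics/sc1.png

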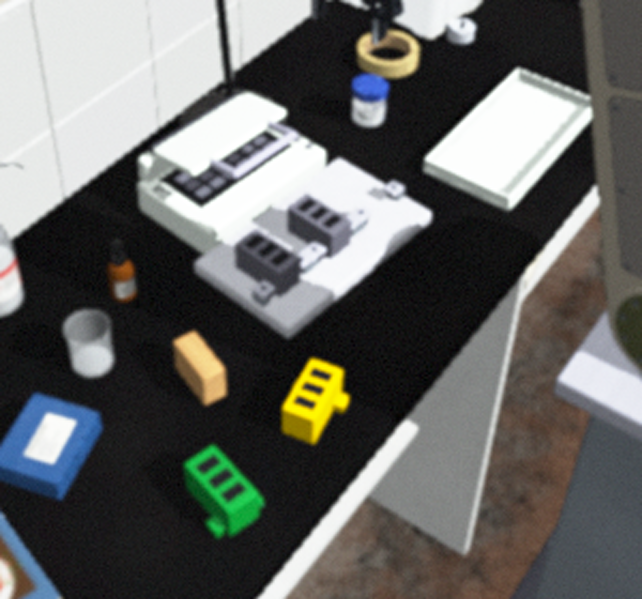

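View pics/sd1.png

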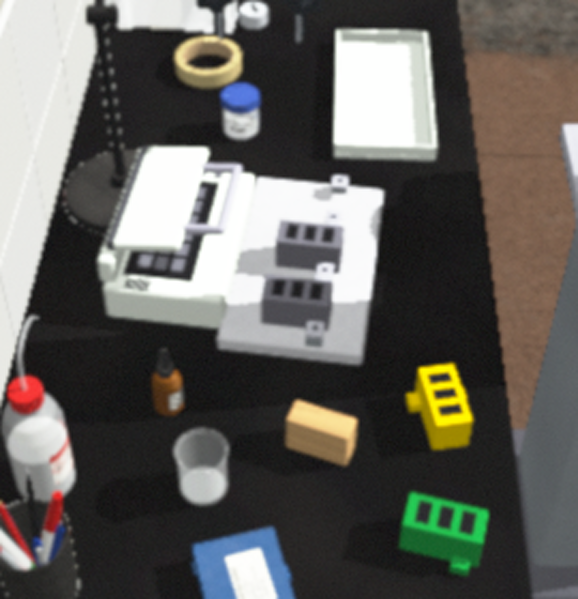

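Two grey spacers, scene (303,273) and (327,256): middle and left bays; the right bay is empty. The yellow one (scene ~(327,337)) and green one (286,380) are decoys. The block is at scene (271,321), tray at (417,213). Now metric poses.

```bash
cat > h.py <<'E'
import numpy as np, cv2
from scipy.optimize import least_squares, minimize
from workcell import env, read_camera, job, cut_out
from scipy.spatial.transform import Rotation as R
def cam(name):
    s=env.get_state(); r=read_camera(name)
    if name=="wrist":
        T=np.eye(4); q=s["orientation"]; T[:3,:3]=R.from_quat([q[1],q[2],q[3],q[0]]).as_matrix(); T[:3,3]=s["tcp_pos"]
        r["extrinsics"]=T@r["hand_eye"]
    return r
def proj(r,P):
    P=np.atleast_2d(P); T=np.linalg.inv(r["extrinsics"]); c=P@T[:3,:3].T+T[:3,3]
    s=c[:,:2]/c[:,2:]; s=s*(1+r["k1"]*(s**2).sum(1,keepdims=True)); K=r["intrinsics"]
    return s*[K[0][0],K[1][1]]+[K[0][2],K[1][2]]
def toplane(r,uv,z):
    K=np.array(r["intrinsics"]); d=(np.array(uv)-K[:2,2])/K[0,0]; s=d.copy()
    for _ in range(5): s=d/(1+r["k1"]*(s@s))
    E=np.array(r["extrinsics"]); v=E[:3,:3]@[*s,1]; o=E[:3,3]; return o+v*(z-o[2])/v[2]
def place(p,L):  # p=x,y,yaw
    c,s=np.cos(p[2]),np.sin(p[2]); L=np.atleast_2d(L)
    return np.c_[p[0]+c*L[:,0]-s*L[:,1],p[1]+s*L[:,0]+c*L[:,1],L[:,2]]
def box(a,b,h,z0=0): return np.array([[x,y,z] for x in(-a/2,a/2) for y in(-b/2,b/2) for z in(z0,z0+h)])
def fitbox(obs,L,p0):  # obs: [(cam,mask)]
    def cost(p):
        t=0
        for r,m in obs:
            S=8; q=proj(r,place(p,L)); k=np.zeros((480,640),np.uint8)
            cv2.fillConvexPoly(k,cv2.convexHull(np.round(q*S).astype(np.int32)),1,shift=3)
            t+=1-(k.astype(bool)&m).sum()/max(1,(k.astype(bool)|m).sum())
        return t
    best=None
    for y in p0[2]:
        q=minimize(cost,[*p0[:2],y],method="Nelder-Mead",options=dict(initial_simplex=np.array([[*p0[:2],y]]*4)+np.vstack([np.zeros(3),np.diag([.015,.015,.2])]),maxiter=150))
        if best is None or q.fun<best.fun: best=q
    return best.x,best.fun
E
python3 - <<'E'
from h import *
sc,sd=cam("scene"),cam("side")
f=lambda u,v:(180+u/2.14,150+v/2.14)
g=lambda u,v:(190+u/2.14,130+v/2.14)
pts=[(sc,f(290,318),(-81,145,20)),(sc,f(432,213),(-81,-145,20)),(sc,f(197,263),(86,145,20)),
(sd,g(361,352),(-81,145,20)),(sd,g(384,187),(-81,-145,20)),(sd,g(220,337),(86,145,20)),
(sd,g(340,180),(-24,-128,40)),(sd,g(316,328),(-24,128,40))]
res=lambda p:np.concatenate([proj(r,place(p,np.array(L)/1000))[0]-uv for r,uv,L in pts])
q=least_squares(res,[.6,0,0],loss="soft_l1");print("shaker",q.x,np.round(res(q.x),1))
B={}
for r,n in((sc,"scene"),(sd,"side")):
    for t in["block","tray"]:
        d=cut_out(t,n)
        if d: B.setdefault(t,[]).append((r,d[0]["region"]))
    for t,h in(("beaker",.033),("dropper",.045),("sample_jar",.032)):
        for d in cut_out(t,n):
            e=d["extent"]; print(n,t,round(d["confidence"],2),toplane(r,((e[0]+e[2])/2,(e[1]+e[3])/2),h).round(3))
for t,L in(("block",box(.07,.03,.05)),("tray",box(.14,.28,.024))):
    ys,xs=np.nonzero(B[t][-1][1]); c=toplane(B[t][-1][0],(xs.mean(),ys.mean()),.015)
    print(t,c.round(3),fitbox(B[t],L,(c[0],c[1],np.arange(-1.2,1.6,.4))))
E
```

```text
shaker [ 0.50489888  0.15155859 -0.10734854] [-0.5  5.9  0.6 -0.3 -1.1  0.2  0.8  0.5 -0.2 -0.4 -0.3 -0.3  0.  -0.5
 -0.2 -1.5]
scene beaker 0.79 [0.612 0.481 0.033]
scene dropper 0.77 [0.652 0.368 0.045]
scene sample_jar 0.63 [ 0.599 -0.118  0.032]
side beaker 0.89 [0.608 0.472 0.033]
side dropper 0.56 [0.652 0.38  0.045]
side dropper 0.56 [ 0.6   -0.106  0.045]
side sample_jar 0.77 [ 0.602 -0.13   0.032]
side sample_jar 0.48 [0.488 0.426 0.032]
block [0.489 0.414 0.015] (array([ 0.49013591,  0.42037923, -0.40294429]), np.float64(0.2803059440559441))
tray [ 0.406 -0.189  0.015] (array([ 0.40699889, -0.20768051,  0.0087369 ]), np.float64(0.07704540017993888))
```

Emit:
servo_tool --deltas '[{"dx": -10,"dy": 48,"rz": 0.145},{"dx": -10,"dy": 48,"rz": 0.145},{"dx": -10,"dy": 48,"rz": 0.145},{"dx": -10,"dy": 48,"rz": 0.145},{"dx": -10,"dy": 48,"rz": 0.145},{"dx": -10,"dy": 48,"rz": 0.145},{"dx": -10,"dy": 48,"rz": 0.145},{"dx": -10,"dy": 48,"rz": 0.145}]'

```text
invalid input at $.deltas[0]: expected keys dx, dy, dz, rx, ry, rz, fingers
```

Emit:
servo_tool --deltas '[{"dy": 36},{},{}]'

```text
invalid input at $.deltas[0]: expected keys dx, dy, dz, rx, ry, rz, fingers
```

Run:
```python
from h import *
s=env.get_state();print(s["clock"],s["tcp_pos"],s["joint_pos"].round(2))
r=cam("wrist");cv2.imwrite("pics/w1.png",r["img"][:,:,::-1])
d=cut_out("block","wrist")
for k in d: print(k["confidence"],k["extent"])
if d: print(fitbox([(r,d[0]["region"])],box(.07,.03,.05),(.49,.42,np.arange(-1.2,1.6,.4))))
```

```text
1.55 [ 5.75041712e-01 -1.11494872e-05  3.03966275e-01] [-0.14  0.31  0.05  1.3  -0.    1.43]
```

View pics/w1.png

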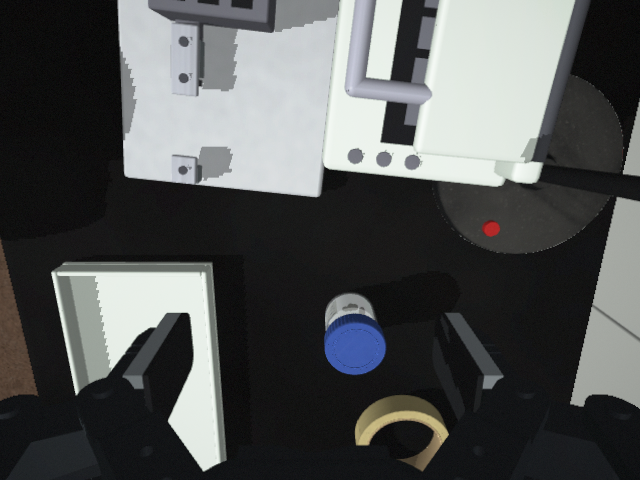

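The wrist still shows the start view (tray lower left, jar (355,335), shaker above); all keys are required in a row. Retrying.

Emit:
servo_tool --deltas '[{"dx": -10,"dy": 48,"dz": 0,"rx": 0,"ry": 0,"rz": 0.145,"fingers": -1},{"dx": -10,"dy": 48,"dz": 0,"rx": 0,"ry": 0,"rz": 0.145,"fingers": -1},{"dx": -10,"dy": 48,"dz": 0,"rx": 0,"ry": 0,"rz": 0.145,"fingers": -1},{"dx": -10,"dy": 48,"dz": 0,"rx": 0,"ry": 0,"rz": 0.145,"fingers": -1},{"dx": -10,"dy": 48,"dz": 0,"rx": 0,"ry": 0,"rz": 0.145,"fingers": -1},{"dx": -10,"dy": 48,"dz": 0,"rx": 0,"ry": 0,"rz": 0.145,"fingers": -1},{"dx": -10,"dy": 48,"dz": 0,"rx": 0,"ry": 0,"rz": 0.145,"fingers": -1},{"dx": -10,"dy": 48,"dz": 0,"rx": 0,"ry": 0,"rz": 0.145,"fingers": -1}]'

```text
clock: 2.45
tcp_pos: [0.4943, 0.3859, 0.3041]
orientation: [0.0, 0.201, 0.98, 0.0]
wrist_force: [1.5, 0.3, -0.9]
finger_gap: 0.0852
```

Emit:
servo_tool --deltas '[{"dx": -5,"dy": 36,"dz": 0,"rx": 0,"ry": 0,"rz": 0,"fingers": -1},{"dx": 0,"dy": 0,"dz": 0,"rx": 0,"ry": 0,"rz": 0,"fingers": -1},{"dx": 0,"dy": 0,"dz": 0,"rx": 0,"ry": 0,"rz": 0,"fingers": -1}]'

```text
clock: 2.75
tcp_pos: [0.4895, 0.4207, 0.3034]
orientation: [-0.0, 0.203, 0.979, -0.0]
wrist_force: [0.4, -0.7, -0.9]
finger_gap: 0.0852
```

Run:
```python
from h import *
s=env.get_state();print(s["clock"],s["tcp_pos"],s["joint_pos"].round(2))
r=cam("wrist");cv2.imwrite("pics/w2.png",r["img"][:,:,::-1])
d=cut_out("block","wrist")
for k in d: print(k["confidence"],k["extent"])
if d: print(fitbox([(r,d[0]["region"])],box(.07,.03,.05),(.49,.42,np.arange(-1.2,1.6,.4))))
```

```text
2.75 [0.48952691 0.4206733  0.30336639] [ 0.59  0.46  0.26  1.37 -0.    0.99]
0.71 [288.8, 154.1, 332.9, 246.5]
(array([ 0.48993911,  0.4175186 , -0.34046566]), np.float64(0.07255607864857383))
```

View pics/w2.png

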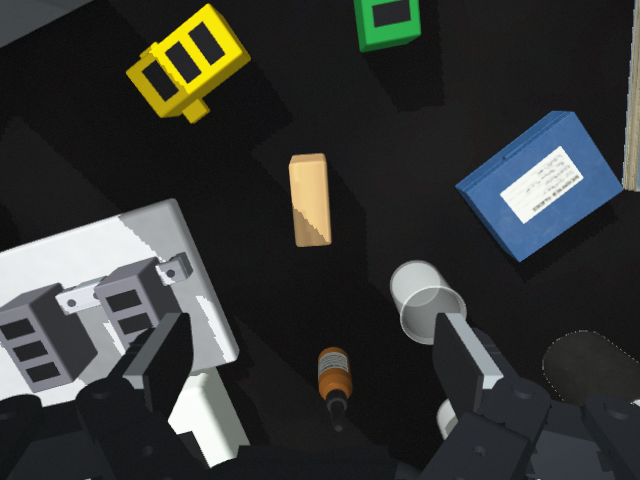

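Emit:
servo_tool --deltas '[{"dx": -11,"dy": 1,"dz": -30,"rx": 0,"ry": 0,"rz": 0.07,"fingers": -1},{"dx": 0,"dy": 0,"dz": -50,"rx": 0,"ry": 0,"rz": 0,"fingers": -1},{"dx": 0,"dy": 0,"dz": -50,"rx": 0,"ry": 0,"rz": 0,"fingers": -1},{"dx": 0,"dy": 0,"dz": -50,"rx": 0,"ry": 0,"rz": 0,"fingers": -1},{"dx": 0,"dy": 0,"dz": -40,"rx": 0,"ry": 0,"rz": 0,"fingers": -1},{"dx": 0,"dy": 0,"dz": 0,"rx": 0,"ry": 0,"rz": 0,"fingers": -1},{"dx": 0,"dy": 0,"dz": 0,"rx": 0,"ry": 0,"rz": 0,"fingers": 1},{"dx": 0,"dy": 0,"dz": 0,"rx": 0,"ry": 0,"rz": 0,"fingers": 1}]' --newtons 90

```text
clock: 3.65
tcp_pos: [0.4811, 0.4214, 0.0871]
orientation: [0.002, 0.17, 0.985, 0.002]
wrist_force: [1.1, 0.8, 1.1]
finger_gap: 0.0593
```

Emit:
servo_tool --deltas '[{"dx": 0,"dy": 0,"dz": 0,"rx": 0,"ry": 0,"rz": 0,"fingers": 1},{"dx": 0,"dy": 0,"dz": 0,"rx": 0,"ry": 0,"rz": 0,"fingers": 1},{"dx": 0,"dy": 0,"dz": 0,"rx": 0,"ry": 0,"rz": 0,"fingers": 1},{"dx": 0,"dy": 0,"dz": 0,"rx": 0,"ry": 0,"rz": 0,"fingers": 1},{"dx": 0,"dy": 0,"dz": 0,"rx": 0,"ry": 0,"rz": 0,"fingers": 1}]'

```text
clock: 4.15
tcp_pos: [0.4805, 0.422, 0.0867]
orientation: [0.002, 0.17, 0.986, 0.002]
wrist_force: [0.4, -0.1, 8.3]
finger_gap: 0.0288
```

Emit:
servo_tool --deltas '[{"dx": 0,"dy": 0,"dz": 40,"rx": 0,"ry": 0,"rz": 0,"fingers": 1},{"dx": 0,"dy": 0,"dz": 40,"rx": 0,"ry": 0,"rz": 0,"fingers": 1},{"dx": -15,"dy": -30,"dz": 30,"rx": 0,"ry": 0,"rz": 0.06,"fingers": 1},{"dx": -15,"dy": -35,"dz": 20,"rx": 0,"ry": 0,"rz": 0.06,"fingers": 1},{"dx": -20,"dy": -40,"dz": 20,"rx": 0,"ry": 0,"rz": 0.06,"fingers": 1},{"dx": -20,"dy": -45,"dz": 13,"rx": 0,"ry": 0,"rz": 0.055,"fingers": 1},{"dx": -10,"dy": -42,"dz": 0,"rx": 0,"ry": 0,"rz": 0,"fingers": 1},{"dx": 0,"dy": 0,"dz": 0,"rx": 0,"ry": 0,"rz": 0,"fingers": 1}]'

```text
clock: 4.95
tcp_pos: [0.3972, 0.2263, 0.2478]
orientation: [0.0, 0.055, 0.999, -0.001]
wrist_force: [-0.3, 0.2, -0.2]
finger_gap: 0.0289
```

Emit:
servo_tool --deltas '[{"dx": 0,"dy": 0,"dz": 0,"rx": 0,"ry": 0,"rz": 0,"fingers": 1},{"dx": 0,"dy": 0,"dz": 0,"rx": 0,"ry": 0,"rz": 0,"fingers": 1}]'

```text
clock: 5.15
tcp_pos: [0.4, 0.2304, 0.2472]
orientation: [0.001, 0.053, 0.999, 0.0]
wrist_force: [-0.1, 0.7, -1.5]
finger_gap: 0.029
```

Run:
```python
from h import *
s=env.get_state();print(s["clock"],s["tcp_pos"],s["orientation"].round(3),s["joint_pos"].round(2),s["finger_gap"])
r=cam("wrist")
im=r["img"][:,:,::-1].copy()
d=cut_out("spacer0","wrist")
for k in d: print(round(k["confidence"],2),k["extent"])
p=(.5049,.15156,-.10735)
for y in(0,.095):
  for dx in(-.04,.04):
    for dy in(-.02,.02):
      u=proj(r,place(p,[dx,y+dy,.065]))[0]; cv2.circle(im,tuple(int(round(v)) for v in u),2,(0,0,255),-1)
for q in [(-.081,.145,.02),(-.081,-.145,.02),(.086,.115,.052),(.086,-.115,.052),(.086,.145,.02)]:
  u=proj(r,place(p,q))[0]; cv2.circle(im,tuple(int(round(v)) for v in u),3,(0,255,0),-1)
cv2.imwrite("pics/w3.png",im)
```

```text
5.15 [0.39995979 0.23038001 0.24720204] [0.001 0.053 0.999 0.   ] [ 0.35  0.12 -0.34  1.11  0.    0.45] 0.028994362193521098
0.85 [443.9, 78.0, 601.0, 184.5]
0.78 [358.4, 411.6, 367.8, 431.0]
0.64 [191.5, 307.9, 245.4, 369.2]
```

View pics/w3.png

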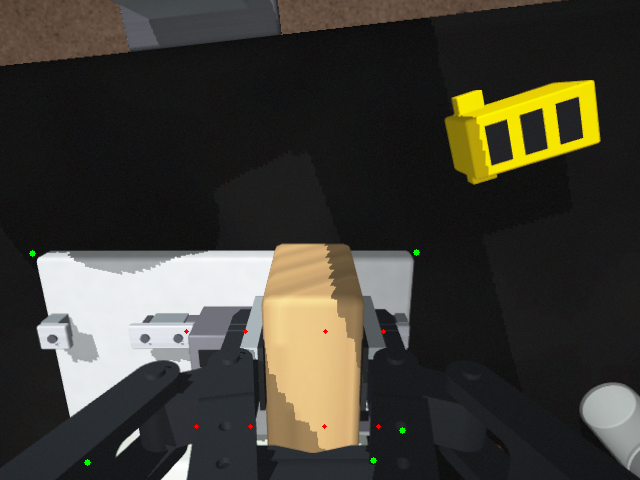

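Overlay matches: bed front corners (38,256)/(413,254) vs predicted (32,253)/(417,252), spacer front edge at row ~331 as predicted; the block is held along the push direction. Go in front of the left bay and push.

Emit:
servo_tool --deltas '[{"dx": 6,"dy": 27,"dz": -25,"rx": 0,"ry": 0,"rz": 0,"fingers": 1},{"dx": 0,"dy": 0,"dz": -40,"rx": 0,"ry": 0,"rz": 0,"fingers": 1},{"dx": 0,"dy": 0,"dz": -40,"rx": 0,"ry": 0,"rz": 0,"fingers": 1},{"dx": 0,"dy": 0,"dz": -30,"rx": 0,"ry": 0,"rz": 0,"fingers": 1},{"dx": 0,"dy": 0,"dz": 0,"rx": 0,"ry": 0,"rz": 0,"fingers": 1},{"dx": 0,"dy": 0,"dz": 0,"rx": 0,"ry": 0,"rz": 0,"fingers": 1}]'

```text
clock: 5.85
tcp_pos: [0.4053, 0.2574, 0.1116]
orientation: [-0.001, 0.052, 0.999, -0.0]
wrist_force: [1.3, 0.6, -0.3]
finger_gap: 0.0293
```

Emit:
servo_tool --deltas '[{"dx": 7.5,"dy": -0.8,"dz": 0,"rx": 0,"ry": 0,"rz": 0,"fingers": 1},{"dx": 7.5,"dy": -0.8,"dz": 0,"rx": 0,"ry": 0,"rz": 0,"fingers": 1},{"dx": 4,"dy": -0.4,"dz": 0,"rx": 0,"ry": 0,"rz": 0,"fingers": 1},{"dx": 4,"dy": -0.4,"dz": 0,"rx": 0,"ry": 0,"rz": 0,"fingers": 1},{"dx": 4,"dy": -0.4,"dz": 0,"rx": 0,"ry": 0,"rz": 0,"fingers": 1},{"dx": 4,"dy": -0.4,"dz": 0,"rx": 0,"ry": 0,"rz": 0,"fingers": 1}]'

```text
clock: 6.45
tcp_pos: [0.4358, 0.2535, 0.1117]
orientation: [-0.001, 0.053, 0.999, 0.0]
wrist_force: [-10.2, 1.5, 4.4]
finger_gap: 0.0292
```

Emit:
servo_tool --deltas '[{"dx": 4,"dy": -0.4,"dz": 0,"rx": 0,"ry": 0,"rz": 0,"fingers": 1},{"dx": 4,"dy": -0.4,"dz": 0,"rx": 0,"ry": 0,"rz": 0,"fingers": 1},{"dx": 4,"dy": -0.4,"dz": 0,"rx": 0,"ry": 0,"rz": 0,"fingers": 1},{"dx": 3,"dy": -0.3,"dz": 0,"rx": 0,"ry": 0,"rz": 0,"fingers": 1}]'

```text
clock: 6.85
tcp_pos: [0.447, 0.252, 0.1107]
orientation: [-0.005, 0.052, 0.999, -0.0]
wrist_force: [-12.2, 1.4, 6.2]
finger_gap: 0.0287
```

Emit:
servo_tool --deltas '[{"dx": 3,"dy": -0.3,"dz": 0,"rx": 0,"ry": 0,"rz": 0,"fingers": 1},{"dx": 3,"dy": -0.3,"dz": 0,"rx": 0,"ry": 0,"rz": 0,"fingers": 1},{"dx": 0,"dy": 0,"dz": 0,"rx": 0,"ry": 0,"rz": 0,"fingers": 1}]'

```text
clock: 7.15
tcp_pos: [0.4571, 0.2514, 0.1113]
orientation: [-0.0, 0.053, 0.999, -0.0]
wrist_force: [-0.7, 0.2, -2.5]
finger_gap: 0.0293
```

Emit:
servo_tool --deltas '[{"dx": -20,"dy": 2,"dz": 0,"rx": 0,"ry": 0,"rz": 0,"fingers": 1},{"dx": -32,"dy": 4,"dz": 0,"rx": 0,"ry": 0,"rz": 0,"fingers": 1},{"dx": -5,"dy": -47,"dz": 0,"rx": 0,"ry": 0,"rz": 0,"fingers": 1},{"dx": -5,"dy": -47,"dz": 0,"rx": 0,"ry": 0,"rz": 0,"fingers": 1},{"dx": 0,"dy": 0,"dz": 0,"rx": 0,"ry": 0,"rz": 0,"fingers": 1},{"dx": 0,"dy": 0,"dz": 0,"rx": 0,"ry": 0,"rz": 0,"fingers": 1}]'

```text
clock: 7.75
tcp_pos: [0.3962, 0.1627, 0.1121]
orientation: [0.001, 0.054, 0.999, 0.0]
wrist_force: [0.2, 0.5, -1.1]
finger_gap: 0.0288
```

Run:
```python
from h import *
s=env.get_state();print(s["clock"],s["tcp_pos"])
p=(.5049,.15156,-.10735)
im=[]
for n in("side","scene"):
    r=cam(n)
    a=r["img"][:,:,::-1].copy()
    for d in cut_out("spacer0",n):
        ys,xs=np.nonzero(d["region"]); w=toplane(r,(xs.mean(),ys.mean()),.045)
        c,s=np.cos(p[2]),np.sin(p[2]); v=w[:2]-p[:2]; print(n,round(d["confidence"],2),"shaker xy",(c*v[0]+s*v[1]).round(4),(-s*v[0]+c*v[1]).round(4))
    a=a[180:350,200:400]; im.append(cv2.resize(a,None,fx=2,fy=2.5))
cv2.imwrite("pics/c4.png",np.hstack(im))
```

```text
7.75 [0.39615555 0.16274543 0.11211304]
side 0.86 shaker xy -0.1816 0.379
side 0.72 shaker xy 0.0039 0.0048
side 0.69 shaker xy 0.024 0.1011
side 0.62 shaker xy -0.1723 0.2278
side 0.61 shaker xy -0.0972 -0.0021
scene 0.95 shaker xy -0.1947 0.3719
scene 0.73 shaker xy -0.1851 0.2178
scene 0.7 shaker xy 0.0255 0.0989
scene 0.59 shaker xy 0.0029 0.0006
```

View pics/c4.png

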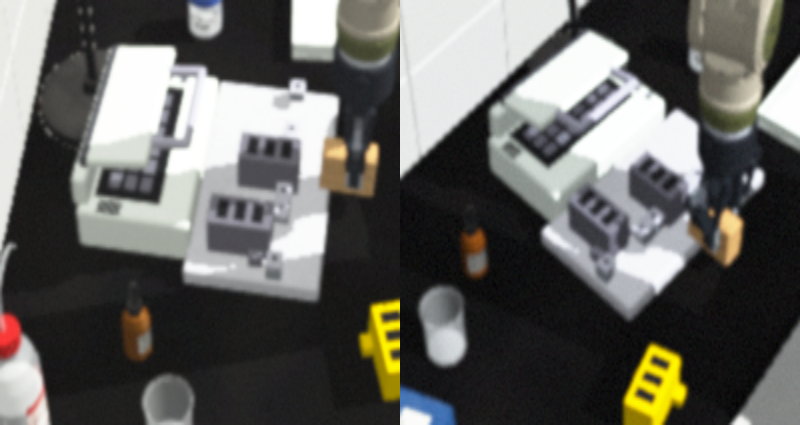

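Emit:
servo_tool --deltas '[{"dx": 10,"dy": -1,"dz": 8,"rx": 0,"ry": 0,"rz": 0,"fingers": 1},{"dx": 8,"dy": -0.9,"dz": 0,"rx": 0,"ry": 0,"rz": 0,"fingers": 1},{"dx": 4,"dy": -0.4,"dz": 0,"rx": 0,"ry": 0,"rz": 0,"fingers": 1},{"dx": 4,"dy": -0.4,"dz": 0,"rx": 0,"ry": 0,"rz": 0,"fingers": 1},{"dx": 4,"dy": -0.4,"dz": 0,"rx": 0,"ry": 0,"rz": 0,"fingers": 1},{"dx": 4,"dy": -0.4,"dz": 0,"rx": 0,"ry": 0,"rz": 0,"fingers": 1}]'

```text
clock: 8.55
tcp_pos: [0.4248, 0.1603, 0.1183]
orientation: [-0.005, 0.052, 0.999, 0.0]
wrist_force: [-12.5, 3.9, 6.3]
finger_gap: 0.0289
```

Emit:
servo_tool --deltas '[{"dx": 4,"dy": -0.4,"dz": 0,"rx": 0,"ry": 0,"rz": 0,"fingers": 1},{"dx": 4,"dy": -0.4,"dz": 0,"rx": 0,"ry": 0,"rz": 0,"fingers": 1},{"dx": 4,"dy": -0.4,"dz": 0,"rx": 0,"ry": 0,"rz": 0,"fingers": 1}]'

```text
clock: 8.85
tcp_pos: [0.4364, 0.159, 0.1181]
orientation: [-0.005, 0.052, 0.999, 0.0]
wrist_force: [-10.8, 1.6, 4.8]
finger_gap: 0.0289
```

Emit:
servo_tool --deltas '[{"dx": 4,"dy": -0.4,"dz": 0,"rx": 0,"ry": 0,"rz": 0,"fingers": 1},{"dx": 4,"dy": -0.4,"dz": 0,"rx": 0,"ry": 0,"rz": 0,"fingers": 1},{"dx": 4,"dy": -0.4,"dz": 0,"rx": 0,"ry": 0,"rz": 0,"fingers": 1},{"dx": 4,"dy": -0.4,"dz": 0,"rx": 0,"ry": 0,"rz": 0,"fingers": 1},{"dx": 0,"dy": 0,"dz": 0,"rx": 0,"ry": 0,"rz": 0,"fingers": 1}]'

```text
clock: 9.35
tcp_pos: [0.4585, 0.1572, 0.1198]
orientation: [0.001, 0.053, 0.999, 0.0]
wrist_force: [-0.1, -0.4, -0.8]
finger_gap: 0.0292
```

Emit:
servo_tool --deltas '[{"dx": -30,"dy": 3,"dz": 0,"rx": 0,"ry": 0,"rz": 0,"fingers": 1},{"dx": -35,"dy": 4,"dz": 0,"rx": 0,"ry": 0,"rz": 0,"fingers": 1},{"dx": 5,"dy": 47,"dz": 0,"rx": 0,"ry": 0,"rz": 0,"fingers": 1},{"dx": 5,"dy": 47,"dz": 0,"rx": 0,"ry": 0,"rz": 0,"fingers": 1},{"dx": 20,"dy": -2,"dz": 0,"rx": 0,"ry": 0,"rz": 0,"fingers": 1},{"dx": 20,"dy": -2,"dz": 0,"rx": 0,"ry": 0,"rz": 0,"fingers": 1},{"dx": 5,"dy": -0.5,"dz": 0,"rx": 0,"ry": 0,"rz": 0,"fingers": 1},{"dx": 5,"dy": -0.5,"dz": 0,"rx": 0,"ry": 0,"rz": 0,"fingers": 1}]'

```text
clock: 10.15
tcp_pos: [0.4526, 0.253, 0.1196]
orientation: [-0.0, 0.053, 0.999, 0.0]
wrist_force: [0.0, -1.0, -0.8]
finger_gap: 0.0292
```

Emit:
servo_tool --deltas '[{"dx": 4,"dy": -0.4,"dz": 0,"rx": 0,"ry": 0,"rz": 0,"fingers": 1},{"dx": 4,"dy": -0.4,"dz": 0,"rx": 0,"ry": 0,"rz": 0,"fingers": 1},{"dx": 4,"dy": -0.4,"dz": 0,"rx": 0,"ry": 0,"rz": 0,"fingers": 1},{"dx": 3,"dy": -0.3,"dz": 0,"rx": 0,"ry": 0,"rz": 0,"fingers": 1},{"dx": 0,"dy": 0,"dz": 0,"rx": 0,"ry": 0,"rz": 0,"fingers": 1}]'

```text
clock: 10.65
tcp_pos: [0.4678, 0.2515, 0.1196]
orientation: [0.0, 0.053, 0.999, 0.0]
wrist_force: [0.0, -0.6, -1.3]
finger_gap: 0.0293
```

Emit:
servo_tool --deltas '[{"dx": -30,"dy": 3,"dz": 0,"rx": 0,"ry": 0,"rz": 0,"fingers": 1},{"dx": -40,"dy": 5,"dz": 0,"rx": 0,"ry": 0,"rz": 0,"fingers": 1},{"dx": 0,"dy": 40,"dz": 40,"rx": 0,"ry": 0,"rz": -0.1,"fingers": 1},{"dx": 20,"dy": 40,"dz": 0,"rx": 0,"ry": 0,"rz": -0.1,"fingers": 1},{"dx": 30,"dy": 40,"dz": 0,"rx": 0,"ry": 0,"rz": 0,"fingers": 1},{"dx": 30,"dy": 40,"dz": 0,"rx": 0,"ry": 0,"rz": 0,"fingers": 1},{"dx": 0,"dy": 0,"dz": 0,"rx": 0,"ry": 0,"rz": 0,"fingers": 1}]'

```text
clock: 11.35
tcp_pos: [0.4816, 0.4199, 0.1541]
orientation: [0.002, 0.151, 0.988, 0.002]
wrist_force: [-0.1, -1.0, -0.9]
finger_gap: 0.0289
```

Run:
```python
from h import *
s=env.get_state();print(s["clock"],s["tcp_pos"])
p=(.5049,.15156,-.10735)
im=[]
for n in("side","scene"):
    r=cam(n)
    a=r["img"][:,:,::-1].copy()
    for d in cut_out("spacer0",n):
        ys,xs=np.nonzero(d["region"]); w=toplane(r,(xs.mean(),ys.mean()),.045)
        c,s=np.cos(p[2]),np.sin(p[2]); v=w[:2]-p[:2]; print(n,round(d["confidence"],2),"shaker xy",(c*v[0]+s*v[1]).round(4),(-s*v[0]+c*v[1]).round(4))
    a=a[180:350,200:400]; im.append(cv2.resize(a,None,fx=2,fy=2.5))
cv2.imwrite("pics/c5.png",np.hstack(im))
```

```text
11.35 [0.48161088 0.41992129 0.15406525]
side 0.79 shaker xy -0.1836 0.38
side 0.72 shaker xy -0.1716 0.2263
side 0.71 shaker xy 0.04 0.1031
side 0.63 shaker xy 0.0471 0.0077
side 0.49 shaker xy -0.1208 -0.2466
scene 0.95 shaker xy 0.0273 0.0881
scene 0.79 shaker xy 0.0356 0.0047
scene 0.78 shaker xy -0.1935 0.3721
scene 0.6 shaker xy -0.1848 0.2171
```

View pics/c5.png

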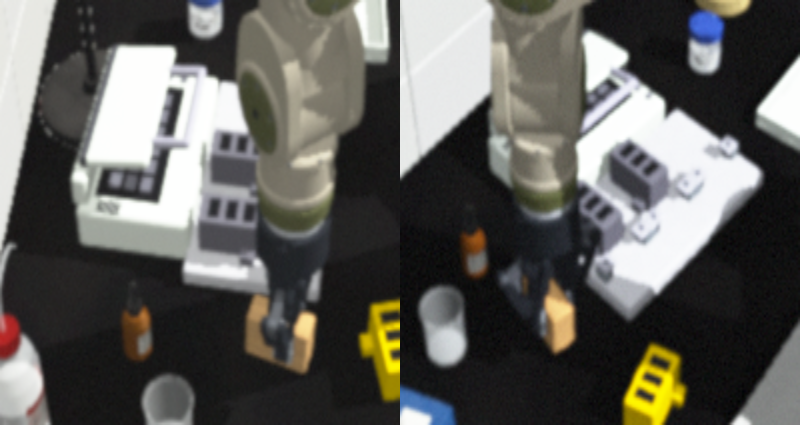

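Both spacers are behind their lips (scene half: (640,172) and (600,215)); block in hand at (555,315). Setting the block back at its old spot.

Emit:
servo_tool --deltas '[{"dx": 0,"dy": 0,"dz": -35,"rx": 0,"ry": 0,"rz": 0,"fingers": 1},{"dx": 0,"dy": 0,"dz": -20,"rx": 0,"ry": 0,"rz": 0,"fingers": 1},{"dx": 0,"dy": 0,"dz": -6,"rx": 0,"ry": 0,"rz": 0,"fingers": 1},{"dx": 0,"dy": 0,"dz": -4,"rx": 0,"ry": 0,"rz": 0,"fingers": 1},{"dx": 0,"dy": 0,"dz": 0,"rx": 0,"ry": 0,"rz": 0,"fingers": 1},{"dx": 0,"dy": 0,"dz": 0,"rx": 0,"ry": 0,"rz": 0,"fingers": 1}]'

```text
clock: 12.15
tcp_pos: [0.478, 0.4153, 0.0915]
orientation: [0.001, 0.152, 0.988, 0.001]
wrist_force: [0.0, -0.2, -0.8]
finger_gap: 0.0295
```

Emit:
servo_tool --deltas '[{"dx": 0,"dy": 0,"dz": -2,"rx": 0,"ry": 0,"rz": 0,"fingers": 1},{"dx": 0,"dy": 0,"dz": -2,"rx": 0,"ry": 0,"rz": 0,"fingers": 1},{"dx": 0,"dy": 0,"dz": -1,"rx": 0,"ry": 0,"rz": 0,"fingers": 1},{"dx": 0,"dy": 0,"dz": 0,"rx": 0,"ry": 0,"rz": 0,"fingers": 1}]'

```text
clock: 12.55
tcp_pos: [0.478, 0.4154, 0.087]
orientation: [0.001, 0.152, 0.988, 0.001]
wrist_force: [-0.1, -2.5, 9.5]
finger_gap: 0.0295
```

Emit:
servo_tool --deltas '[{"dx": 0,"dy": 0,"dz": 0,"rx": 0,"ry": 0,"rz": 0,"fingers": -1},{"dx": 0,"dy": 0,"dz": 0,"rx": 0,"ry": 0,"rz": 0,"fingers": -1},{"dx": 0,"dy": 0,"dz": 0,"rx": 0,"ry": 0,"rz": 0,"fingers": -1},{"dx": 0,"dy": 0,"dz": 0,"rx": 0,"ry": 0,"rz": 0,"fingers": -1},{"dx": 0,"dy": 0,"dz": 0,"rx": 0,"ry": 0,"rz": 0,"fingers": -1},{"dx": 0,"dy": 0,"dz": 30,"rx": 0,"ry": 0,"rz": 0,"fingers": -1},{"dx": 0,"dy": 0,"dz": 45,"rx": 0,"ry": 0,"rz": 0,"fingers": -1},{"dx": 0,"dy": 0,"dz": 45,"rx": 0,"ry": 0,"rz": 0,"fingers": -1}]'

```text
clock: 13.35
tcp_pos: [0.4768, 0.4147, 0.2053]
orientation: [-0.001, 0.152, 0.988, -0.001]
wrist_force: [0.8, 0.8, 0.5]
finger_gap: 0.0851
```

Emit:
servo_tool --deltas '[{"dx": 0,"dy": -40,"dz": 40,"rx": 0,"ry": 0,"rz": 0.1,"fingers": -1},{"dx": 0,"dy": -45,"dz": 40,"rx": 0,"ry": 0,"rz": 0.1,"fingers": -1},{"dx": 10,"dy": -45,"dz": 10,"rx": 0,"ry": 0,"rz": 0,"fingers": -1},{"dx": 10,"dy": -45,"dz": 0,"rx": 0,"ry": 0,"rz": 0,"fingers": -1},{"dx": 10,"dy": -40,"dz": 0,"rx": 0,"ry": 0,"rz": 0,"fingers": -1},{"dx": 0,"dy": 0,"dz": 0,"rx": 0,"ry": 0,"rz": 0,"fingers": -1},{"dx": 0,"dy": 0,"dz": 0,"rx": 0,"ry": 0,"rz": 0,"fingers": -1}]'

```text
clock: 14.05
tcp_pos: [0.5076, 0.2114, 0.2837]
orientation: [-0.0, 0.054, 0.999, 0.0]
wrist_force: [0.0, 0.2, -0.2]
finger_gap: 0.0853
```

Run:
```python
from h import *
s=env.get_state();print(s["clock"],s["tcp_pos"],s["orientation"].round(3))
p=(.5049,.15156,-.10735)
r=cam("wrist"); im=r["img"][:,:,::-1].copy()
for d in cut_out("spacer0","wrist"):
    m=d["region"].astype(np.uint8); print(round(d["confidence"],2),d["extent"])
    ys,xs=np.nonzero(m); w=toplane(r,(xs.mean(),ys.mean()),.045)
    q,f=fitbox([(r,d["region"])],box(.08,.04,.045,.02),(w[0],w[1],[-.3,-.1,.1])); v=q[:2]-p[:2];c,s=np.cos(p[2]),np.sin(p[2])
    print(q.round(4),round(f,3),"shaker",(c*v[0]+s*v[1]).round(4),(-s*v[0]+c*v[1]).round(4))
    for u in proj(r,place(q,box(.08,.04,.045,.02))): cv2.circle(im,tuple(int(round(t)) for t in u),2,(0,0,255),-1)
cv2.imwrite("pics/w6.png",im)
```

```text
14.05 [0.50761681 0.2114026  0.28365902] [-0.     0.054  0.999  0.   ]
0.94 [202.0, 206.9, 282.4, 320.3]
[ 0.5429  0.1471 -0.1151] 0.103 shaker 0.0382 -0.0003
0.8 [462.7, 0.0, 514.8, 26.8]
[0.3508 0.336  0.6597] 0.219 shaker -0.173 0.1669
0.55 [317.1, 208.0, 398.1, 317.1]
[ 0.5525  0.2426 -0.1089] 0.103 shaker 0.0376 0.0956
```

View pics/w6.png

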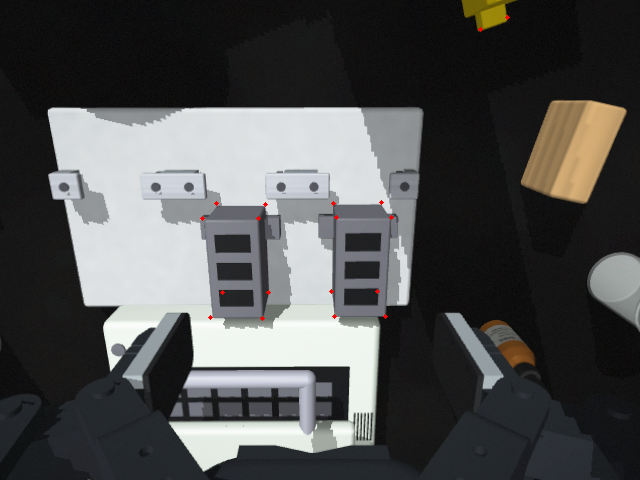

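Block stands upright on the worktop (575,150); spacers (237,262), (360,262) sit behind the lips, ~38 mm back, feet clear. Grasp the left one.

Emit:
servo_tool --deltas '[{"dx": 21,"dy": 16,"dz": -20,"rx": 0,"ry": 0,"rz": 0,"fingers": -1},{"dx": 21,"dy": 15,"dz": -20,"rx": 0,"ry": 0,"rz": 0,"fingers": -1},{"dx": 0,"dy": 0,"dz": -40,"rx": 0,"ry": 0,"rz": 0,"fingers": -1},{"dx": 0,"dy": 0,"dz": -40,"rx": 0,"ry": 0,"rz": 0,"fingers": -1},{"dx": 0,"dy": 0,"dz": -35,"rx": 0,"ry": 0,"rz": 0,"fingers": -1},{"dx": 0,"dy": 0,"dz": -25,"rx": 0,"ry": 0,"rz": 0,"fingers": -1},{"dx": 0,"dy": 0,"dz": 0,"rx": 0,"ry": 0,"rz": 0,"fingers": -1},{"dx": 0,"dy": 0,"dz": 0,"rx": 0,"ry": 0,"rz": 0,"fingers": -1}]'

```text
clock: 14.95
tcp_pos: [0.5489, 0.2445, 0.1036]
orientation: [-0.0, 0.052, 0.999, -0.0]
wrist_force: [0.7, 0.2, -0.3]
finger_gap: 0.0855
```

Emit:
servo_tool --deltas '[{"dx": 0,"dy": 0,"dz": 0,"rx": 0,"ry": 0,"rz": 0,"fingers": 1},{"dx": 0,"dy": 0,"dz": 0,"rx": 0,"ry": 0,"rz": 0,"fingers": 1},{"dx": 0,"dy": 0,"dz": 0,"rx": 0,"ry": 0,"rz": 0,"fingers": 1},{"dx": 0,"dy": 0,"dz": 0,"rx": 0,"ry": 0,"rz": 0,"fingers": 1},{"dx": 0,"dy": 0,"dz": 0,"rx": 0,"ry": 0,"rz": 0,"fingers": 1},{"dx": 0,"dy": 0,"dz": 0,"rx": 0,"ry": 0,"rz": 0,"fingers": 1}]' --newtons 60

```text
clock: 15.55
tcp_pos: [0.5504, 0.2437, 0.1053]
orientation: [0.001, 0.053, 0.999, 0.001]
wrist_force: [0.3, 0.1, 5.7]
finger_gap: 0.0394
```

Emit:
servo_tool --deltas '[{"dx": 0,"dy": 0,"dz": 25,"rx": 0,"ry": 0,"rz": 0,"fingers": 1},{"dx": -5,"dy": 0,"dz": 40,"rx": 0,"ry": 0,"rz": 0,"fingers": 1},{"dx": -10,"dy": -15,"dz": 40,"rx": 0,"ry": 0,"rz": 0,"fingers": 1},{"dx": -15,"dy": -35,"dz": 30,"rx": 0,"ry": 0,"rz": 0.03,"fingers": 1},{"dx": -15,"dy": -40,"dz": 0,"rx": 0,"ry": 0,"rz": 0.03,"fingers": 1},{"dx": -15,"dy": -44,"dz": 0,"rx": 0,"ry": 0,"rz": 0.03,"fingers": 1},{"dx": -15,"dy": -44,"dz": 0,"rx": 0,"ry": 0,"rz": 0.025,"fingers": 1},{"dx": -15,"dy": -44,"dz": 0,"rx": 0,"ry": 0,"rz": 0,"fingers": 1}]'

```text
clock: 16.35
tcp_pos: [0.4581, 0.0199, 0.2385]
orientation: [-0.0, -0.005, 1.0, -0.0]
wrist_force: [1.4, -1.3, -2.4]
finger_gap: 0.0392
```

Emit:
servo_tool --deltas '[{"dx": -15,"dy": -44,"dz": 0,"rx": 0,"ry": 0,"rz": 0,"fingers": 1},{"dx": -15,"dy": -44,"dz": 0,"rx": 0,"ry": 0,"rz": 0,"fingers": 1},{"dx": -15,"dy": -44,"dz": 0,"rx": 0,"ry": 0,"rz": 0,"fingers": 1},{"dx": -10,"dy": -40,"dz": 0,"rx": 0,"ry": 0,"rz": 0,"fingers": 1},{"dx": 0,"dy": 0,"dz": 0,"rx": 0,"ry": 0,"rz": 0,"fingers": 1},{"dx": 0,"dy": 0,"dz": 0,"rx": 0,"ry": 0,"rz": 0,"fingers": 1}]'

```text
clock: 16.95
tcp_pos: [0.4037, -0.1514, 0.2384]
orientation: [-0.0, -0.003, 1.0, 0.0]
wrist_force: [-0.1, 0.0, -2.5]
finger_gap: 0.0391
```

Run:
```python
from h import *
s=env.get_state();print(s["clock"],s["tcp_pos"],s["orientation"].round(3),s["joint_pos"].round(2),s["finger_gap"])
r=cam("wrist"); im=r["img"][:,:,::-1].copy()
for u in proj(r,place((.407,-.2077,.009),box(.14,.28,.024))): cv2.circle(im,tuple(int(round(t)) for t in u),3,(0,0,255),-1)
cv2.imwrite("pics/w7.png",im)
```

```text
16.95 [ 0.40370504 -0.15136812  0.23843003] [-0.    -0.003  1.     0.   ] [-0.55  0.07 -0.42  1.08  0.   -0.55] 0.03908153993492044
```

View pics/w7.png

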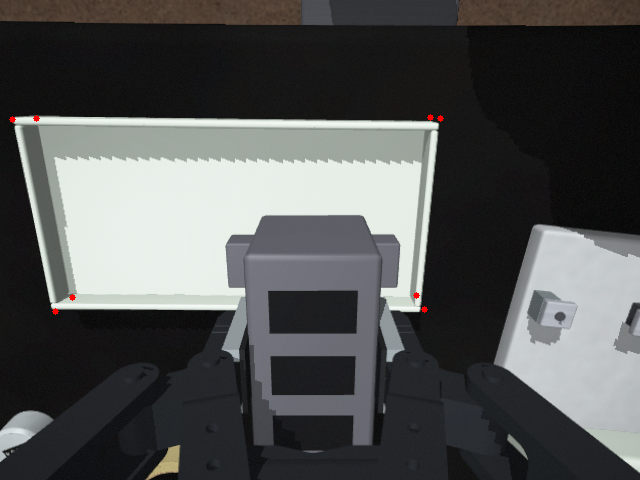

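Tray fit lands on its rim corners; the spacer hangs level above its +y half. Lower and release.

Emit:
servo_tool --deltas '[{"dx": 0,"dy": 0,"dz": -40,"rx": 0,"ry": 0,"rz": 0,"fingers": 1},{"dx": 0,"dy": 0,"dz": -40,"rx": 0,"ry": 0,"rz": 0,"fingers": 1},{"dx": 0,"dy": 0,"dz": -35,"rx": 0,"ry": 0,"rz": 0,"fingers": 1},{"dx": 0,"dy": 0,"dz": -20,"rx": 0,"ry": 0,"rz": 0,"fingers": 1},{"dx": 0,"dy": 0,"dz": -8,"rx": 0,"ry": 0,"rz": 0,"fingers": 1},{"dx": 0,"dy": 0,"dz": -4,"rx": 0,"ry": 0,"rz": 0,"fingers": 1},{"dx": 0,"dy": 0,"dz": 0,"rx": 0,"ry": 0,"rz": 0,"fingers": 1},{"dx": 0,"dy": 0,"dz": 0,"rx": 0,"ry": 0,"rz": 0,"fingers": 1}]'

```text
clock: 17.8
tcp_pos: [0.4054, -0.1508, 0.0927]
orientation: [0.001, -0.005, 1.0, -0.0]
wrist_force: [-0.6, -0.2, -3.1]
finger_gap: 0.0394
```

Emit:
servo_tool --deltas '[{"dx": 0,"dy": 0,"dz": -2,"rx": 0,"ry": 0,"rz": 0,"fingers": 1},{"dx": 0,"dy": 0,"dz": -2,"rx": 0,"ry": 0,"rz": 0,"fingers": 1},{"dx": 0,"dy": 0,"dz": 0,"rx": 0,"ry": 0,"rz": 0,"fingers": 1}]'

```text
clock: 18.1
tcp_pos: [0.4053, -0.1512, 0.0902]
orientation: [0.001, -0.005, 1.0, -0.001]
wrist_force: [-5.2, 3.2, 20.2]
finger_gap: 0.0394
```

Emit:
servo_tool --deltas '[{"dx": 0,"dy": 0,"dz": 0,"rx": 0,"ry": 0,"rz": 0,"fingers": -1},{"dx": 0,"dy": 0,"dz": 0,"rx": 0,"ry": 0,"rz": 0,"fingers": -1},{"dx": 0,"dy": 0,"dz": 0,"rx": 0,"ry": 0,"rz": 0,"fingers": -1},{"dx": 0,"dy": 0,"dz": 0,"rx": 0,"ry": 0,"rz": 0,"fingers": -1},{"dx": 0,"dy": 0,"dz": 0,"rx": 0,"ry": 0,"rz": 0,"fingers": -1},{"dx": 0,"dy": 0,"dz": 40,"rx": 0,"ry": 0,"rz": 0,"fingers": -1},{"dx": 0,"dy": 0,"dz": 45,"rx": 0,"ry": 0,"rz": 0,"fingers": -1},{"dx": 0,"dy": 0,"dz": 45,"rx": 0,"ry": 0,"rz": 0,"fingers": -1}]'

```text
clock: 18.9
tcp_pos: [0.4038, -0.1503, 0.2186]
orientation: [-0.001, -0.005, 1.0, 0.0]
wrist_force: [0.5, -1.7, -0.1]
finger_gap: 0.0853
```

Emit:
servo_tool --deltas '[{"dx": 15,"dy": 40,"dz": 10,"rx": 0,"ry": 0,"rz": 0,"fingers": -1},{"dx": 20,"dy": 43,"dz": 0,"rx": 0,"ry": 0,"rz": -0.03,"fingers": -1},{"dx": 20,"dy": 43,"dz": 0,"rx": 0,"ry": 0,"rz": -0.03,"fingers": -1},{"dx": 20,"dy": 43,"dz": 0,"rx": 0,"ry": 0,"rz": -0.03,"fingers": -1},{"dx": 20,"dy": 43,"dz": 0,"rx": 0,"ry": 0,"rz": -0.025,"fingers": -1},{"dx": 20,"dy": 43,"dz": 0,"rx": 0,"ry": 0,"rz": 0,"fingers": -1},{"dx": 23,"dy": 43,"dz": 0,"rx": 0,"ry": 0,"rz": 0,"fingers": -1},{"dx": 0,"dy": 0,"dz": 0,"rx": 0,"ry": 0,"rz": 0,"fingers": -1}]'

```text
clock: 19.7
tcp_pos: [0.5444, 0.152, 0.2269]
orientation: [0.001, 0.05, 0.999, 0.001]
wrist_force: [0.3, -0.7, -0.2]
finger_gap: 0.0852
```

Run:
```python
from h import *
s=env.get_state();print(s["clock"],s["tcp_pos"],s["orientation"].round(3))
r=cam("side")
for d in cut_out("spacer0","side"):
    ys,xs=np.nonzero(d["region"]); print(round(d["confidence"],2),toplane(r,(xs.mean(),ys.mean()),.035).round(3))
```

```text
19.7 [0.54441375 0.15196013 0.22688182] [0.001 0.05  0.999 0.001]
0.87 [0.542 0.144 0.035]
0.78 [0.356 0.388 0.035]
0.77 [0.363 0.542 0.035]
0.67 [ 0.406 -0.138  0.035]
0.62 [0.657 0.373 0.035]
0.31 [0.589 0.17  0.035]
```

Target TCP (0.541, 0.147, 0.104).

Emit:
servo_tool --deltas '[{"dx": -2,"dy": -4,"dz": -30,"rx": 0,"ry": 0,"rz": -0.01,"fingers": -1},{"dx": 0,"dy": 0,"dz": -40,"rx": 0,"ry": 0,"rz": 0,"fingers": -1},{"dx": 0,"dy": 0,"dz": -35,"rx": 0,"ry": 0,"rz": 0,"fingers": -1},{"dx": 0,"dy": 0,"dz": -18,"rx": 0,"ry": 0,"rz": 0,"fingers": -1},{"dx": 0,"dy": 0,"dz": 0,"rx": 0,"ry": 0,"rz": 0,"fingers": -1},{"dx": 0,"dy": 0,"dz": 0,"rx": 0,"ry": 0,"rz": 0,"fingers": -1}]'

```text
clock: 20.4
tcp_pos: [0.5401, 0.1422, 0.105]
orientation: [-0.0, 0.059, 0.998, -0.0]
wrist_force: [-0.2, -0.3, 0.4]
finger_gap: 0.0854
```

Emit:
servo_tool --deltas '[{"dx": 0,"dy": 0,"dz": 0,"rx": 0,"ry": 0,"rz": 0,"fingers": 1},{"dx": 0,"dy": 0,"dz": 0,"rx": 0,"ry": 0,"rz": 0,"fingers": 1},{"dx": 0,"dy": 0,"dz": 0,"rx": 0,"ry": 0,"rz": 0,"fingers": 1},{"dx": 0,"dy": 0,"dz": 0,"rx": 0,"ry": 0,"rz": 0,"fingers": 1},{"dx": 0,"dy": 0,"dz": 0,"rx": 0,"ry": 0,"rz": 0,"fingers": 1},{"dx": 0,"dy": 0,"dz": 0,"rx": 0,"ry": 0,"rz": 0,"fingers": 1}]' --newtons 60

```text
clock: 21.0
tcp_pos: [0.5415, 0.1437, 0.1062]
orientation: [0.002, 0.058, 0.998, 0.0]
wrist_force: [0.2, 0.7, 6.3]
finger_gap: 0.0389
```

Emit:
servo_tool --deltas '[{"dx": 0,"dy": 0,"dz": 25,"rx": 0,"ry": 0,"rz": 0,"fingers": 1},{"dx": -5,"dy": 0,"dz": 40,"rx": 0,"ry": 0,"rz": 0,"fingers": 1},{"dx": -10,"dy": -15,"dz": 40,"rx": 0,"ry": 0,"rz": 0,"fingers": 1},{"dx": -15,"dy": -37,"dz": 28,"rx": 0,"ry": 0,"rz": 0.03,"fingers": 1},{"dx": -15,"dy": -44,"dz": 0,"rx": 0,"ry": 0,"rz": 0.03,"fingers": 1},{"dx": -20,"dy": -44,"dz": 0,"rx": 0,"ry": 0,"rz": 0.03,"fingers": 1},{"dx": -20,"dy": -44,"dz": 0,"rx": 0,"ry": 0,"rz": 0.03,"fingers": 1},{"dx": -15,"dy": -44,"dz": 0,"rx": 0,"ry": 0,"rz": 0,"fingers": 1}]'

```text
clock: 21.8
tcp_pos: [0.4387, -0.0857, 0.2377]
orientation: [-0.0, -0.003, 1.0, -0.0]
wrist_force: [1.4, -1.2, -1.0]
finger_gap: 0.039
```

Emit:
servo_tool --deltas '[{"dx": -12,"dy": -44,"dz": 0,"rx": 0,"ry": 0,"rz": 0,"fingers": 1},{"dx": -12,"dy": -44,"dz": 0,"rx": 0,"ry": 0,"rz": 0,"fingers": 1},{"dx": -12,"dy": -44,"dz": 0,"rx": 0,"ry": 0,"rz": 0,"fingers": 1},{"dx": 0,"dy": -56,"dz": 0,"rx": 0,"ry": 0,"rz": 0,"fingers": 1},{"dx": 0,"dy": 0,"dz": 0,"rx": 0,"ry": 0,"rz": 0,"fingers": 1},{"dx": 0,"dy": 0,"dz": 0,"rx": 0,"ry": 0,"rz": 0,"fingers": 1}]'

```text
out of range
```

Emit:
servo_tool --deltas '[{"dx": -9,"dy": -40,"dz": 0,"rx": 0,"ry": 0,"rz": 0,"fingers": 1},{"dx": -9,"dy": -44,"dz": 0,"rx": 0,"ry": 0,"rz": 0,"fingers": 1},{"dx": -9,"dy": -44,"dz": 0,"rx": 0,"ry": 0,"rz": 0,"fingers": 1},{"dx": 0,"dy": -44,"dz": 0,"rx": 0,"ry": 0,"rz": 0,"fingers": 1},{"dx": 0,"dy": -8,"dz": 0,"rx": 0,"ry": 0,"rz": 0,"fingers": 1},{"dx": 0,"dy": 0,"dz": 0,"rx": 0,"ry": 0,"rz": 0,"fingers": 1},{"dx": 0,"dy": 0,"dz": 0,"rx": 0,"ry": 0,"rz": 0,"fingers": 1}]'

```text
clock: 22.5
tcp_pos: [0.413, -0.2636, 0.2372]
orientation: [-0.001, -0.002, 1.0, 0.001]
wrist_force: [0.5, -0.2, -2.6]
finger_gap: 0.0388
```

Run:
```python
from h import *
s=env.get_state();print(s["clock"],s["tcp_pos"],s["orientation"].round(3),s["finger_gap"])
r=cam("wrist"); im=r["img"][:,:,::-1].copy()
cv2.imwrite("pics/w8.png",im)
```

```text
22.5 [ 0.41299396 -0.26364406  0.23722986] [-0.001 -0.002  1.     0.001] 0.03879906037073177
```

View pics/w8.png

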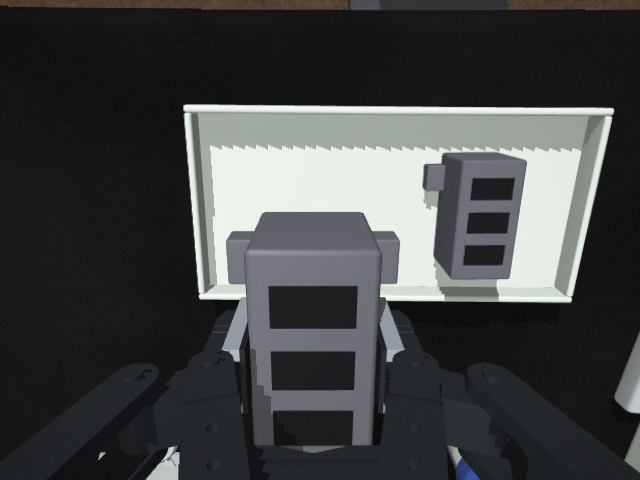

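First spacer stands upright in the tray (480,215); second hangs over free floor. Lower it.

Emit:
servo_tool --deltas '[{"dx": -7,"dy": -3,"dz": -40,"rx": 0,"ry": 0,"rz": 0,"fingers": 1},{"dx": 0,"dy": 0,"dz": -40,"rx": 0,"ry": 0,"rz": 0,"fingers": 1},{"dx": 0,"dy": 0,"dz": -35,"rx": 0,"ry": 0,"rz": 0,"fingers": 1},{"dx": 0,"dy": 0,"dz": -20,"rx": 0,"ry": 0,"rz": 0,"fingers": 1},{"dx": 0,"dy": 0,"dz": -6,"rx": 0,"ry": 0,"rz": 0,"fingers": 1},{"dx": 0,"dy": 0,"dz": -3,"rx": 0,"ry": 0,"rz": 0,"fingers": 1},{"dx": 0,"dy": 0,"dz": -2,"rx": 0,"ry": 0,"rz": 0,"fingers": 1},{"dx": 0,"dy": 0,"dz": 0,"rx": 0,"ry": 0,"rz": 0,"fingers": 1}]'

```text
clock: 23.35
tcp_pos: [0.4072, -0.2679, 0.0927]
orientation: [0.001, -0.002, 1.0, -0.001]
wrist_force: [-0.3, -0.2, -0.9]
finger_gap: 0.0392
```

Emit:
servo_tool --deltas '[{"dx": 0,"dy": 0,"dz": -1.5,"rx": 0,"ry": 0,"rz": 0,"fingers": 1},{"dx": 0,"dy": 0,"dz": -1,"rx": 0,"ry": 0,"rz": 0,"fingers": 1},{"dx": 0,"dy": 0,"dz": 0,"rx": 0,"ry": 0,"rz": 0,"fingers": 1}]'

```text
clock: 23.65
tcp_pos: [0.4071, -0.2683, 0.0911]
orientation: [0.001, -0.002, 1.0, -0.001]
wrist_force: [-2.4, 1.5, 10.5]
finger_gap: 0.039
```

Emit:
servo_tool --deltas '[{"dx": 0,"dy": 0,"dz": 0,"rx": 0,"ry": 0,"rz": 0,"fingers": -1},{"dx": 0,"dy": 0,"dz": 0,"rx": 0,"ry": 0,"rz": 0,"fingers": -1},{"dx": 0,"dy": 0,"dz": 0,"rx": 0,"ry": 0,"rz": 0,"fingers": -1},{"dx": 0,"dy": 0,"dz": 0,"rx": 0,"ry": 0,"rz": 0,"fingers": -1},{"dx": 0,"dy": 0,"dz": 0,"rx": 0,"ry": 0,"rz": 0,"fingers": -1},{"dx": 0,"dy": 0,"dz": 40,"rx": 0,"ry": 0,"rz": 0,"fingers": -1},{"dx": 0,"dy": 0,"dz": 45,"rx": 0,"ry": 0,"rz": 0,"fingers": -1},{"dx": 0,"dy": 0,"dz": 45,"rx": 0,"ry": 0,"rz": 0,"fingers": -1}]'

```text
clock: 24.45
tcp_pos: [0.4059, -0.2673, 0.2201]
orientation: [-0.001, -0.002, 1.0, 0.001]
wrist_force: [1.4, -0.6, -0.5]
finger_gap: 0.0854
```

Emit:
servo_tool --deltas '[{"dx": 10,"dy": 40,"dz": 40,"rx": 0,"ry": 0,"rz": -0.1,"fingers": -1},{"dx": 10,"dy": 40,"dz": 35,"rx": 0,"ry": 0,"rz": -0.14,"fingers": -1},{"dx": 12,"dy": 40,"dz": 0,"rx": 0,"ry": 0,"rz": -0.14,"fingers": -1},{"dx": 14,"dy": 40,"dz": 0,"rx": 0,"ry": 0,"rz": -0.14,"fingers": -1},{"dx": 14,"dy": 40,"dz": 0,"rx": 0,"ry": 0,"rz": -0.14,"fingers": -1},{"dx": 15,"dy": 40,"dz": 0,"rx": 0,"ry": 0,"rz": -0.14,"fingers": -1},{"dx": 20,"dy": 40,"dz": 0,"rx": 0,"ry": 0,"rz": -0.14,"fingers": -1},{"dx": 20,"dy": 40,"dz": 0,"rx": 0,"ry": 0,"rz": -0.14,"fingers": -1}]'

```text
clock: 25.25
tcp_pos: [0.5162, 0.0355, 0.2863]
orientation: [0.0, 0.5, 0.866, 0.0]
wrist_force: [0.7, -1.1, -0.3]
finger_gap: 0.0858
```

Emit:
servo_tool --deltas '[{"dx": 15,"dy": 25,"dz": 0,"rx": 0,"ry": 0,"rz": -0.14,"fingers": 0},{"dx": 15,"dy": 25,"dz": 0,"rx": 0,"ry": 0,"rz": -0.14,"fingers": 0.15},{"dx": 15,"dy": 25,"dz": 0,"rx": 0,"ry": 0,"rz": -0.14,"fingers": 0.15},{"dx": 14,"dy": 13,"dz": 0,"rx": 0,"ry": 0,"rz": -0.14,"fingers": 0.15},{"dx": 0,"dy": 0,"dz": 0,"rx": 0,"ry": 0,"rz": -0.037,"fingers": 0.15},{"dx": 0,"dy": 0,"dz": 0,"rx": 0,"ry": 0,"rz": 0,"fingers": 0.15},{"dx": 0,"dy": 0,"dz": 0,"rx": 0,"ry": 0,"rz": 0,"fingers": 0.15}]'

```text
clock: 25.95
tcp_pos: [0.5747, 0.1218, 0.286]
orientation: [-0.0, 0.73, 0.683, -0.0]
wrist_force: [0.5, -0.9, -0.1]
finger_gap: 0.0366
```

Run:
```python
from h import *
s=env.get_state();print(s["clock"],s["tcp_pos"],s["orientation"].round(3),s["joint_pos"].round(2),s["finger_gap"])
r=cam("wrist"); im=r["img"][:,:,::-1].copy()
p=(.5049,.15156,-.10735)
for a,col in((0,(0,0,255)),(.1,(0,200,0)),(.2,(255,0,0))):
  for y in(-.049,0,.049):
    u=proj(r,place(p,[.222-.125*np.cos(a),y,.096+.125*np.sin(a)]))[0]; cv2.circle(im,tuple(int(round(t)) for t in u),3,col,-1)
cv2.imwrite("pics/w9.png",im)
sd=cam("side"); print("lamp",toplane(sd,(237,223),.01).round(3))
```

```text
25.95 [0.57465268 0.12178496 0.28595959] [-0.     0.73   0.683 -0.   ] [ 0.07  0.34  0.04  1.27 -0.    1.71] 0.036586887497505785
lamp [0.783 0.047 0.01 ]
```

View pics/w9.png

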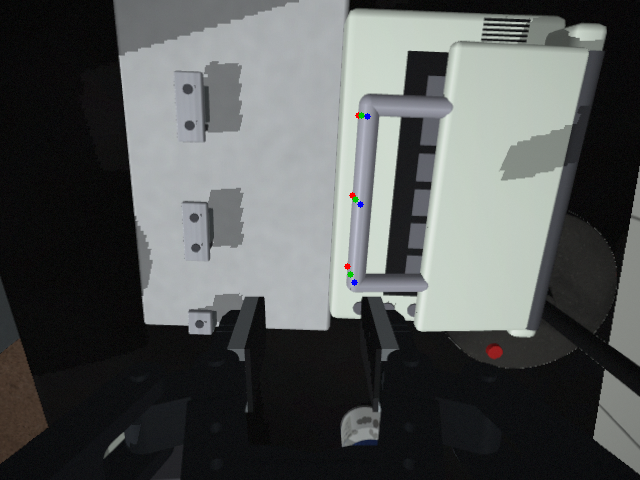

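Bar centreline runs (369,115)–(357,282), matching the 0.2 rad overlay (blue). Bar centre ≈ (0.605, 0.141, 0.121).

Emit:
servo_tool --deltas '[{"dx": 15,"dy": 10,"dz": 0,"rx": 0,"ry": 0,"rz": 0,"fingers": 0.15},{"dx": 15,"dy": 9,"dz": 0,"rx": 0,"ry": 0,"rz": 0,"fingers": 0.15},{"dx": 0,"dy": 0,"dz": -30,"rx": 0,"ry": 0,"rz": 0,"fingers": 0.15},{"dx": 0,"dy": 0,"dz": -30,"rx": 0,"ry": 0,"rz": 0,"fingers": 0.15},{"dx": 0,"dy": 0,"dz": -30,"rx": 0,"ry": 0,"rz": 0,"fingers": 0.15},{"dx": 0,"dy": 0,"dz": -21,"rx": 0,"ry": 0,"rz": 0,"fingers": 0.15},{"dx": 0,"dy": 0,"dz": 0,"rx": 0,"ry": 0,"rz": 0,"fingers": 0.15},{"dx": 0,"dy": 0,"dz": 0,"rx": 0,"ry": 0,"rz": 0,"fingers": 0.15}]'

```text
clock: 26.85
tcp_pos: [0.6048, 0.1405, 0.1757]
orientation: [-0.0, 0.73, 0.683, -0.0]
wrist_force: [-0.6, 1.0, 1.0]
finger_gap: 0.036
```

Emit:
servo_tool --deltas '[{"dx": 0,"dy": 0,"dz": 0,"rx": 0,"ry": 0,"rz": 0,"fingers": 1},{"dx": 0,"dy": 0,"dz": 0,"rx": 0,"ry": 0,"rz": 0,"fingers": 1},{"dx": 0,"dy": 0,"dz": 0,"rx": 0,"ry": 0,"rz": 0,"fingers": 1},{"dx": 0,"dy": 0,"dz": 0,"rx": 0,"ry": 0,"rz": 0,"fingers": 1}]' --newtons 50

```text
clock: 27.25
tcp_pos: [0.6055, 0.1408, 0.1767]
orientation: [0.001, 0.73, 0.683, 0.001]
wrist_force: [-0.7, -0.6, 3.7]
finger_gap: 0.0099
```

Emit:
servo_tool --deltas '[{"dx": 2,"dy": -0.2,"dz": 8.4,"rx": 0,"ry": 0,"rz": 0,"fingers": 1},{"dx": 2.6,"dy": -0.3,"dz": 8.4,"rx": 0,"ry": 0,"rz": 0,"fingers": 1},{"dx": 3.3,"dy": -0.4,"dz": 8.1,"rx": 0,"ry": 0,"rz": 0,"fingers": 1},{"dx": 3.7,"dy": -0.4,"dz": 8,"rx": 0,"ry": 0,"rz": 0,"fingers": 1},{"dx": 4.3,"dy": -0.5,"dz": 7.6,"rx": 0,"ry": 0,"rz": 0,"fingers": 1},{"dx": 4.8,"dy": -0.5,"dz": 7.3,"rx": 0,"ry": 0,"rz": 0,"fingers": 1}]'

```text
clock: 27.85
tcp_pos: [0.619, 0.1394, 0.2214]
orientation: [-0.006, 0.73, 0.684, -0.006]
wrist_force: [-19.5, 3.3, 1.3]
finger_gap: 0.0091
```

Emit:
servo_tool --deltas '[{"dx": 5.3,"dy": -0.6,"dz": 6.9,"rx": 0,"ry": 0,"rz": 0,"fingers": 1},{"dx": 5.8,"dy": -0.6,"dz": 6.6,"rx": 0,"ry": 0,"rz": 0,"fingers": 1},{"dx": 6.2,"dy": -0.7,"dz": 6.1,"rx": 0,"ry": 0,"rz": 0,"fingers": 1},{"dx": 6.7,"dy": -0.7,"dz": 5.7,"rx": 0,"ry": 0,"rz": 0,"fingers": 1},{"dx": 7.4,"dy": -0.8,"dz": 5.4,"rx": 0,"ry": 0,"rz": 0,"fingers": 1},{"dx": 7.7,"dy": -0.8,"dz": 5,"rx": 0,"ry": 0,"rz": 0,"fingers": 1},{"dx": 0,"dy": 0,"dz": 0,"rx": 0,"ry": 0,"rz": 0,"fingers": 1},{"dx": 0,"dy": 0,"dz": 0,"rx": 0,"ry": 0,"rz": 0,"fingers": 1}]'

```text
clock: 28.65
tcp_pos: [0.6537, 0.1358, 0.2662]
orientation: [-0.006, 0.729, 0.684, -0.006]
wrist_force: [-44.5, 1.4, 45.0]
finger_gap: 0.009
```

Run:
```python
from h import *
s=env.get_state();print(s["clock"],s["tcp_pos"],s["wrist_force"],s["finger_gap"])
p=(.5049,.15156,-.10735); im=[]
for n in("side","scene"):
    r=cam(n); a=cv2.resize(r["img"][:,:,::-1],None,fx=3,fy=3,interpolation=2)
    for t,col in((.95,(0,200,0)),(1.047,(0,0,255)),(1.15,(255,0,0))):
      for L,y in((.125,-.049),(.125,.049),(.08,-.09),(.08,.09),(0,-.09),(0,.09)):
        u=proj(r,place(p,[.222-L*np.cos(t),y,.096+L*np.sin(t)]))[0]; cv2.circle(a,tuple(int(round(3*k+1)) for k in u),2,col,-1)
    x0,y0=(200,130) if n=="side" else (210,130)
    im.append(a[3*y0:3*y0+540,3*x0:3*x0+395])
cv2.imwrite("pics/c10.png",np.hstack(im))
```

```text
28.65 [0.65366033 0.13581823 0.266161  ] [-44.54033451   1.39497134  44.97376749] 0.008995499303970282
```

View pics/c10.png

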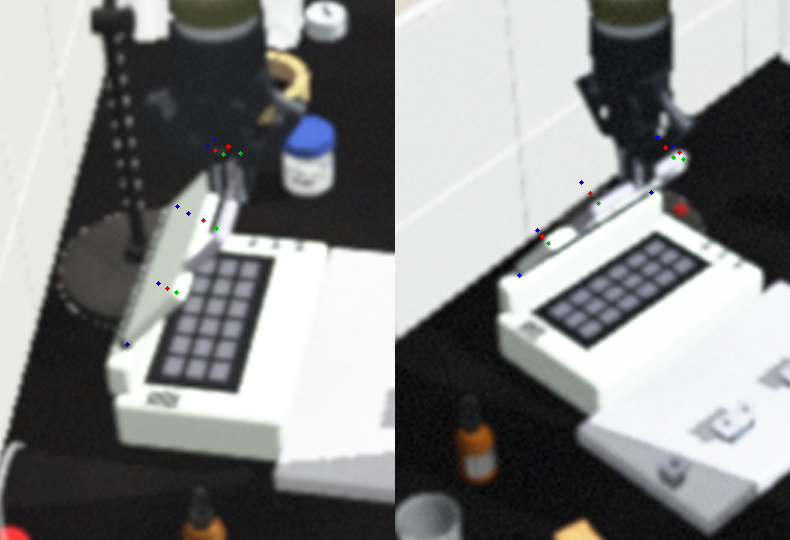

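Display is up at roughly 0.9 rad, but the tool presses radially into the hinge (start angle was nearer 0.08 than 0.2). Correct outward and on to 60°.

Emit:
servo_tool --deltas '[{"dx": -6,"dy": 0.6,"dz": 5,"rx": 0,"ry": 0,"rz": 0,"fingers": 1},{"dx": 0,"dy": 0,"dz": 4,"rx": 0,"ry": 0,"rz": 0,"fingers": 1},{"dx": 3,"dy": -0.3,"dz": 3,"rx": 0,"ry": 0,"rz": 0,"fingers": 1},{"dx": 3,"dy": -0.3,"dz": 2,"rx": 0,"ry": 0,"rz": 0,"fingers": 1},{"dx": 2,"dy": -0.2,"dz": 1,"rx": 0,"ry": 0,"rz": 0,"fingers": 1},{"dx": 0,"dy": 0,"dz": 0,"rx": 0,"ry": 0,"rz": 0,"fingers": 1}]'

```text
clock: 29.35
tcp_pos: [0.6644, 0.1346, 0.2762]
orientation: [-0.001, 0.73, 0.683, -0.001]
wrist_force: [-11.8, 1.0, 9.3]
finger_gap: 0.0081
```

Emit:
servo_tool --deltas '[{"dx": 0,"dy": 0,"dz": 2.3,"rx": 0,"ry": 0,"rz": 0,"fingers": 1},{"dx": 2,"dy": -0.2,"dz": 2,"rx": 0,"ry": 0,"rz": 0,"fingers": 1},{"dx": 0,"dy": 0,"dz": 0,"rx": 0,"ry": 0,"rz": 0,"fingers": 1},{"dx": 0,"dy": 0,"dz": 0,"rx": 0,"ry": 0,"rz": 0,"fingers": 1}]'

```text
clock: 29.75
tcp_pos: [0.6677, 0.1342, 0.2785]
orientation: [-0.001, 0.73, 0.683, -0.001]
wrist_force: [-5.8, 1.4, -0.1]
finger_gap: 0.0079
```

Emit:
servo_tool --deltas '[{"dx": 0,"dy": 0,"dz": 0,"rx": 0,"ry": 0,"rz": 0,"fingers": 0.3},{"dx": 0,"dy": 0,"dz": 0,"rx": 0,"ry": 0,"rz": 0,"fingers": 0.3},{"dx": 0,"dy": 0,"dz": 0,"rx": 0,"ry": 0,"rz": 0,"fingers": 0.3},{"dx": 0,"dy": 0,"dz": 20,"rx": 0,"ry": 0,"rz": 0,"fingers": 0.3},{"dx": 0,"dy": 0,"dz": 40,"rx": 0,"ry": 0,"rz": 0,"fingers": 0.3},{"dx": -40,"dy": 0,"dz": 20,"rx": 0,"ry": 0,"rz": 0,"fingers": 0.3},{"dx": -45,"dy": 0,"dz": 0,"rx": 0,"ry": 0,"rz": 0,"fingers": 0.3},{"dx": -45,"dy": 0,"dz": 0,"rx": 0,"ry": 0,"rz": 0,"fingers": 0.3}]'

```text
clock: 30.55
tcp_pos: [0.5386, 0.1337, 0.3591]
orientation: [0.001, 0.73, 0.683, 0.001]
wrist_force: [-0.3, -0.5, 0.3]
finger_gap: 0.0296
```

Emit:
servo_tool --deltas '[{"dx": -20,"dy": 0,"dz": 0,"rx": 0,"ry": 0,"rz": 0,"fingers": 0.3},{"dx": 0,"dy": 0,"dz": 0,"rx": 0,"ry": 0,"rz": 0,"fingers": 0.3},{"dx": 0,"dy": 0,"dz": 0,"rx": 0,"ry": 0,"rz": 0,"fingers": 0.3}]'

```text
clock: 30.85
tcp_pos: [0.5195, 0.1339, 0.3591]
orientation: [0.001, 0.73, 0.683, 0.001]
wrist_force: [0.8, 0.3, -0.5]
finger_gap: 0.03
```

Run:
```python
from h import *
s=env.get_state();print(s["clock"],s["tcp_pos"],s["joint_pos"].round(2))
r=cam("wrist"); im=r["img"][:,:,::-1].copy(); 
p=(.5089,.15156,-.10735)
for t,col in((.95,(0,200,0)),(1.047,(0,0,255)),(1.15,(255,0,0))):
  for y in(-.049,.049):
    u=proj(r,place(p,[.222-.125*np.cos(t),y,.096+.125*np.sin(t)]))[0]; cv2.circle(im,tuple(int(round(k)) for k in u),3,col,-1)
b=cam("side")["img"][:,:,::-1][110:320,200:440]; c=cam("scene")["img"][:,:,::-1]
cv2.imwrite("pics/c11.png",np.vstack([cv2.resize(im,(400,300)),cv2.resize(b,(400,300))]) if 0 else np.hstack([cv2.resize(im[:,200:],(412,450)),cv2.resize(b,(380,450))]))
for n in("side","scene"):
  q=cam(n)
  for t,h in(("beaker",.033),("dropper",.045),("sample_jar",.032),("block",.025),("spacer0",.03)):
    for d in cut_out(t,n)[:4]:
      e=d["extent"]; print(n,t,round(d["confidence"],2),toplane(q,((e[0]+e[2])/2,(e[1]+e[3])/2),h).round(3))
```

```text
30.85 [0.51945411 0.13390979 0.35907208] [ 0.1   0.23  0.06  1.41 -0.    1.74]
side beaker 0.73 [0.608 0.481 0.033]
side beaker 0.65 [ 0.407 -0.161  0.033]
side dropper 0.59 [0.655 0.381 0.045]
side dropper 0.46 [0.487 0.432 0.045]
side block 0.89 [0.484 0.413 0.025]
side block 0.39 [ 0.401 -0.15   0.025]
side spacer0 0.98 [ 0.406 -0.135  0.03 ]
side spacer0 0.79 [ 0.408 -0.263  0.03 ]
side spacer0 0.6 [0.367 0.541 0.03 ]
side spacer0 0.56 [0.356 0.381 0.03 ]
scene beaker 0.94 [0.61  0.479 0.033]
scene dropper 0.77 [0.657 0.365 0.045]
scene sample_jar 0.76 [ 0.609 -0.123  0.032]
scene block 0.75 [0.484 0.412 0.025]
scene spacer0 0.75 [0.476 0.417 0.03 ]
scene spacer0 0.69 [0.356 0.533 0.03 ]
scene spacer0 0.64 [ 0.406 -0.26   0.03 ]
scene spacer0 0.61 [ 0.409 -0.148  0.03 ]
```

View pics/c11.png

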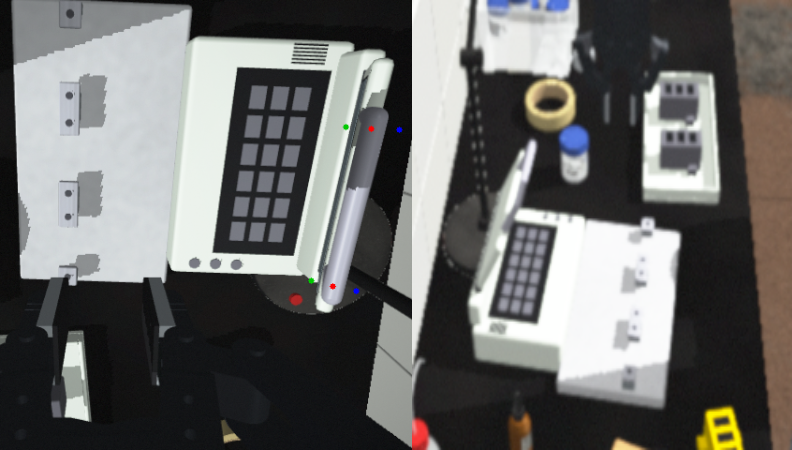

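The red 60° points lie on the bar's centreline. Both spacers stand in the tray, the jar is upright, and the block is on the worktop at (0.484, 0.413). Handing in.

```bash
python3 -c "
from workcell import job
print(job.hand_in())"
```

```text
the job is handed in; nothing more can be done
None
```

The job is handed in at about 31 s on the robot's clock, with every part done; no verdict was reported.

- **Spacers:** There were two, in the middle and left bays. I pushed both about 38 mm back with the block, so their feet were clear of the lips. I lifted them out only after that, and they stand upright in the white tray.
- **Block:** It is back on the bare worktop near its first spot, at about (0.484, 0.413) m. It was upright when I last looked closely, and its position was unchanged at the end.
- **Display:** The handle's measured path gives 1.05 rad, and the 60° points drawn on the final wrist picture fall on the bar. That overlay used a shaker position corrected by 4 mm, which I worked out from the same bar, so the two checks are not fully independent.
- **Bystanders:** The beaker and dropper bottle measured within about 1 cm of where they started. The jar was found by only one camera at the end, 11 mm from its first reading, which I take as detection error because nothing came near it and it stands upright.

Two things did not go as planned:

- **First push:** The first push on the left spacer reached only about 20–23 mm, so I pushed it again.
- **Display start angle:** I took the display's start angle as 0.2 rad when it was nearer 0.06. The arm briefly loaded the hinge with about 63 N at the wrist until I corrected the path.

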